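# Set the microscope lamp boom over the sample dish

### The arm

A 6-joint arm with a two-finger parallel gripper is mounted at the origin on the work surface. World frame = base frame: x ahead of the robot, y to its left, z up, the work surface at z = 0. Lengths are in m, angles in degrees, forces in N, time in s.
With the tool pointing down it reaches from about 0.4 to 0.825 m from the base axis. Payload 7 kg.
Tool frame: the origin (TCP) lies midway between the tips of the shut fingers; the grasp point (between the pads) lies 19 mm behind it; z points along the fingers, y is the line along which they close (so a half turn about z gives the same grasp; the last joint's range is limited). The gripper opens to 88 mm and grips with 3 to 60 N. Pads are 19 mm wide; open, the fingers measure 130 mm over their backs; the gripper's body (78 mm by 193 mm) begins 47 mm behind the grasp point.
Start: joints at [-48.81, 20.546, 0.682, 0, -70.136, -16.507], TCP at [0.282, -0.613, 0.227] pointing down, gripper open.
Joint ranges: [-176.03, 176.03], [-82.01, 121.73], [-58.28, 71.71], [-173.87, 95.51], [-174.79, -0.11], [-173.66, 173.66]. Speed limits (degrees/s): [136.94, 136.94, 172.46, 180, 180, 180].

### API

Orientations are given as [roll, pitch, yaw] about the fixed x, y, z axes, in that order (R = Rz(yaw) Ry(pitch) Rx(roll)).
In Python, from plant import ctrl gives the robot as it stands. The module is installed in compiled form; this text tells all that it offers.
- The arm moves only by the tool send_rows, never from a script. Its argument "plan" is a list that holds one entry, the list of rows, each a list of 6 numbers: the shift along the tool's x, y, z in cm, then the turn, a rotation vector about the tool's x, y, z in degrees. A call has 1 to 8 rows; each row is the pose to reach, as a shift and turn from the pose commanded when the call began, along the tool's axes at that moment; what a row does not reach only later rows make up. A row lasts 1/12 s, in which the tool goes at most 41.7 mm and 7.16 degrees, less where a joint would pass 70% of its speed; a pose out of reach is approached as far as the arm can. A call with a gripper value outside its range is refused whole. "fingers" is the opening, from 0 (shut) to 1 (fully open), set as the call begins (left out, the last holds). The fingers move at their own pace and stop on an object; the grip force is fixed at half the most. Time passes only in rows, so rows that repeat a pose let the fingers close. It gives the time, the measured TCP pose, the force, the opening and the grip force at its end, in the units of the state.
- ctrl.get_obs(): the state, without advancing time (a new reading comes with each control period).
- ctrl.snapshot(name): name is "side" or "top"; returns a dict with "img" (480x640x3 uint8, red, green, blue), "K" (3x3 intrinsics, pixels), "pose" (4x4, takes a point from camera to world coordinates). Camera axes: x right, y down, z forward; pixel columns grow to the right and rows downward; lengths in m; the calibration is good to about 2 mm. A picture is of the moment at which its call begins. There is no depth.
- ctrl.close_job(): hands the job in; it is judged then, once.
The state is a dict: "clock": time; "joint_pos": joint angles; "qvel": joint speeds; "tau": joint torques, N m; "tool_pos": TCP position; "orientation": TCP orientation; "force": force on the tool from outside, world axes, zero at the start; "moment": the same for the moment, N m; "opening": finger opening in m; "gripper_force": force on a finger pad.
Only numpy, scipy, OpenCV 4.12 (cv2) and the standard library are available. Lean on these libraries where they do the work, as an engineer would, in place of code of your own. Each camera call takes 0.05 s, during which the arm holds its last target. There are 200 camera calls.

### The job

Set the telescoping boom so that the lamp head stands right above the small round glass dish: press in the spring button on the side of the boom, slide the outer tube, and leave it locked with the button popped fully out through the hole that puts the lamp over the dish. Never haul or shove the tube hard against a button that is still up, and leave everything else on the bench where it stands.

Things in the scene. Friction and masses are not known exactly. Their poses are not given: they have to be found in the camera images.
- stand: Fixed boom stand. Origin on the bench straight below the spring button; z up; y along the boom from post to lamp; x level, out of the tube face with the button. Post 26 mm thick, 190 mm high, at y = -175 mm on a 130 x 130 x 16 mm foot, with a 44 mm clamp block. A fixed inner tube (22 x 24 mm) runs along y to y = +10 mm, its axis 160 mm above the bench, clear on all sides.
- sleeve: Outer square tube of matt aluminium (pads grip it well), 28 x 28 x 150 mm, wall 2 mm; slides on the inner tube along stand y only, with about 2 N friction. Origin: axis, middle hole; axes as the stand's. Its +x face has five 13.5 mm round holes at axis height, hand-drilled: 18 to 38 mm from hole to hole, uneven. The button starts in the middle one. Black end cap, 31 mm square, at y = 70 to 82 mm.
- button: Steel ball-ended spring button, 12 mm, on the fixed inner tube, 160 mm above the bench; origin at the ball's centre. Fully out it stands 5 mm proud of the outer tube and locks it (0.75 mm play each way). Closing the fingers across the tube there, along stand x, one pad on it, presses it flush (3 N). More than 20 N between tube and button counts as forcing it.
- button_tip (a point): Outermost point of the button's dome: 19 mm from the tube axis along stand x when fully out, 14 mm when flush. With it flush, sliding the tube pushes it under the hole's edge (up to 20 N on the tool for the first 5 mm, then about 4 N). It runs under the wall and pops out by itself at the next hole (18 to 38 mm on), every time, and stops the tube dead there.
- plunger (a joint): How far the button is pressed in (m): 0 fully out, 0.005 flush with the outer face, about 0.007 when it runs under the tube wall, 0.0085 at most.
- extension (a joint): How far the outer tube is slid (m) along stand y from the middle setting, where it starts (0). Positive moves the lamp away from the post. There are two more settings each way: the end ones at roughly -0.055 and +0.055, and one somewhere between 0 and each end. Stops at +-0.068.
- dish: Round glass dish, 36 mm diameter, 12 mm high, loose on the bench; origin at the centre of its underside. It stands, to within about 5 mm, below the lamp's place at one of the two end settings of the boom (farthest out or farthest in).
- slipbox: Square white cover-slip box, 34 x 34 x 16 mm, loose, below the lamp's place at the other end setting; origin at the centre of its underside. Bystander.
- slidebox: Blue slide box, 30 x 85 x 30 mm, loose beside the boom; origin at the centre of its underside. Bystander.
- stain: Small jar, 38 mm diameter, 70 mm high, loose beside the stand's foot; origin at the centre of its underside. Bystander.
- pen: Marker pen, 12 x 130 x 11 mm, loose on the bench; origin at the centre of its underside. Bystander.
- lamp (a point): White round lamp head, 33 mm diameter, 44 mm high, fixed to the outer end of the outer tube; this point is the centre of its underside, 100 mm beyond the tube's middle hole along stand y and 130 mm above the bench. Its top is lower than the tube's top.
Not all that is in view belongs to the job. What is shaped like the dish but blue or green is not meant.

How it is judged:
By the outcome, as a careful person would: the job done as asked, in the order asked, and still so for the second after the job is handed in, with the robot touching nothing.
It also fails if it takes over 48 s, if anything falls off the work surface, if the arm or the gripper's body presses on something with over 40 N, if the wrist force passes 120 N, or if a joint passes its speed limit or range.

## Working session

There is one attempt and no reset: what is moved stays moved. The work goes in short steps, Python scripts to look and compute and a tool call to move; the robot and the scene stay as the last step left them, time stands still between calls to the robot, and variables do not carry over. Pictures are saved under pics/ and viewed, at most 10 in all, crops included, and the job is handed in when it is done.

Besides the shell and the picture viewer there is one more tool, called after "Call:" by a JSON object that holds its "op" and its "data", one argument or row to a line. send_rows: Moves the arm, as the interface text tells. Its arguments: {"type":"object","properties":{"plan":{"type":"array","items":{"type":"array","items":{"type":"array","items":{"type":"number"}}}},"fingers":{"type":"number"}},"required":["plan"]}

```bash
mkdir -p pics; python3 - <<'E'
from plant import ctrl
import cv2,numpy as np
for n in("top","side"):
    s=ctrl.snapshot(n);cv2.imwrite(f"pics/{n}0.png",s["img"][:,:,::-1]);print(n,s["K"].tolist(),np.round(s["pose"],4).tolist())
print(ctrl.get_obs())
E
```

```text
top [[546.2085945685586, 0.0, 314.84566661610194], [0.0, 546.2085945685586, 240.12666503006457], [0.0, 0.0, 1.0]] [[0.0136, -0.9952, 0.0966, 0.4608], [-0.9999, -0.0134, 0.0018, -0.0041], [-0.0005, -0.0966, -0.9953, 0.8617], [0.0, 0.0, 0.0, 1.0]]
side [[477.8814876700031, 0.0, 322.7139422787615], [0.0, 477.8814876700031, 235.77069993444292], [0.0, 0.0, 1.0]] [[0.657, 0.5162, -0.5494, 0.8834], [0.7538, -0.4379, 0.4899, -0.3245], [0.0123, -0.7361, -0.6768, 0.5598], [0.0, 0.0, 0.0, 1.0]]
{'clock': 0.1, 'joint_pos': array([-4.88087642e+01,  2.05885143e+01,  6.41469450e-01, -1.70952629e-02,
       -7.01360666e+01, -1.65072646e+01]), 'qvel': array([ 0.0960408 , -0.09080997,  0.19655714,  0.06845746, -0.03565674,
        0.03042707]), 'tau': array([-1.95086592e-03, -5.84162986e+01,  2.93753725e+01,  7.01541424e+00,
        1.02501560e-02, -3.20630375e-05]), 'tool_pos': array([ 0.28169677, -0.61295302,  0.22572362]), 'orientation': array([ 1.79915747e+02, -8.20790439e-03, -1.55321843e+02]), 'force': array([ 0.63009637,  0.0608487 , -0.24841568]), 'moment': array([-0.05579443, -0.01610512, -0.00262169]), 'gripper_force': 0.0, 'opening': 0.08797989249822269}
```

View pics/top0.png

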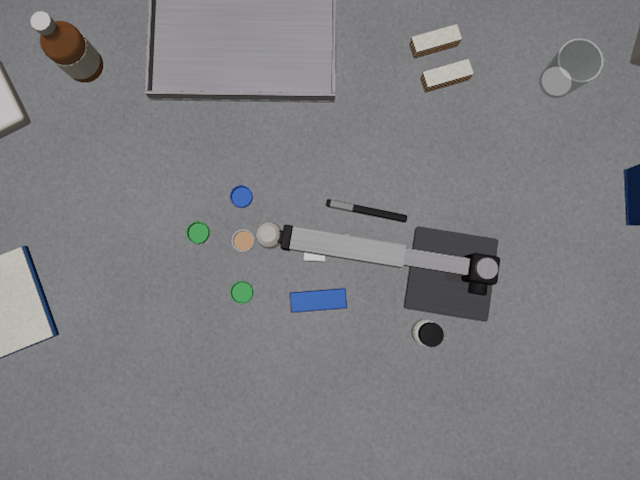

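View pics/side0.png

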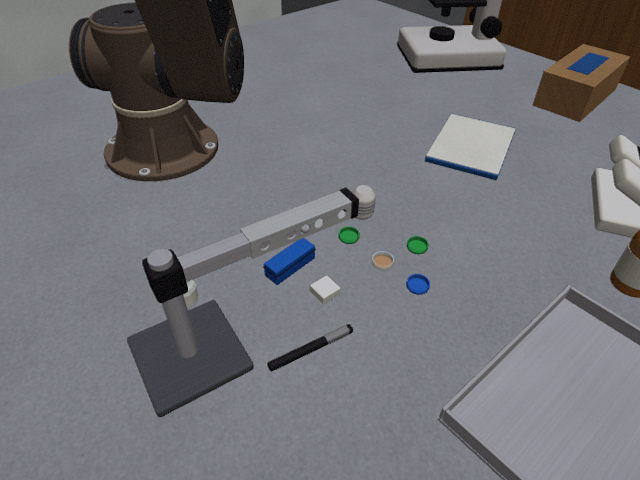

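The top view shows the boom running from the post at (487,268) to the lamp at (268,236). The slip box is at (315,257), partly under the tube. Dish candidates in the top view are tan (243,240), blue (241,197), green (198,233) and green (242,292). Only the tan one is neither blue nor green, and in the side view it is at (383,261). The holed face points toward the side camera.

```bash
cat > h.py <<'E'
import numpy as np,cv2
from plant import ctrl
def ray(s,u,v):
    d=s["pose"][:3,:3]@np.linalg.solve(s["K"],[u,v,1.]);return s["pose"][:3,3],d
def onz(s,u,v,z):
    o,d=ray(s,u,v);return o+d*(z-o[2])/d[2]
def onplane(s,u,v,p,n):
    o,d=ray(s,u,v);return o+d*((p-o)@n)/(d@n)
def proj(s,P):
    R=s["pose"][:3,:3];c=R.T@(np.array(P)-s["pose"][:3,3]);c=s["K"]@c;return c[:2]/c[2]
E
python3 - <<'E'
from h import *
t=ctrl.snapshot("top");s=ctrl.snapshot("side")
a=cv2.resize(s["img"][170:290,230:390],None,fx=5,fy=5,interpolation=cv2.INTER_CUBIC)
cv2.imwrite("pics/sc.png",a[:,:,::-1])
b=cv2.resize(t["img"][190:310,230:430],None,fx=4,fy=4,interpolation=cv2.INTER_CUBIC)
cv2.imwrite("pics/tc.png",b[:,:,::-1])
E
```

```text
(no output)
```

View pics/sc.png

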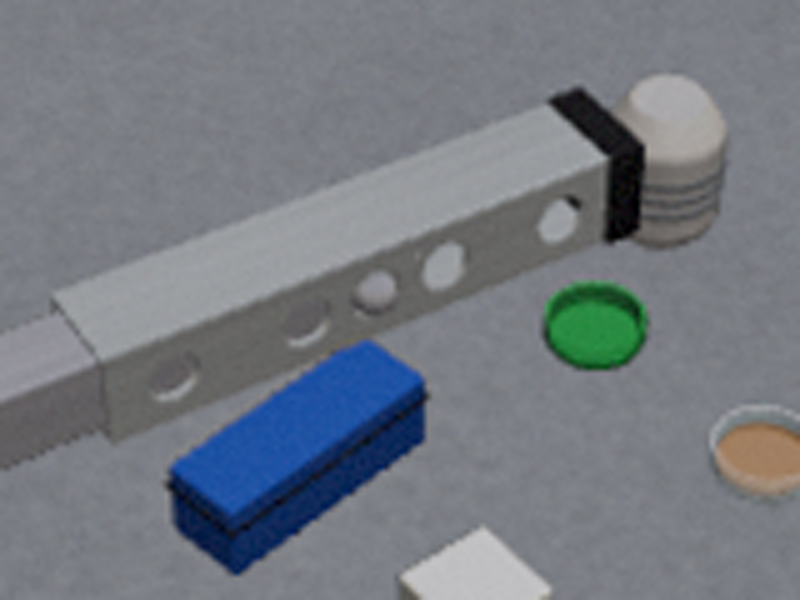

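View pics/tc.png

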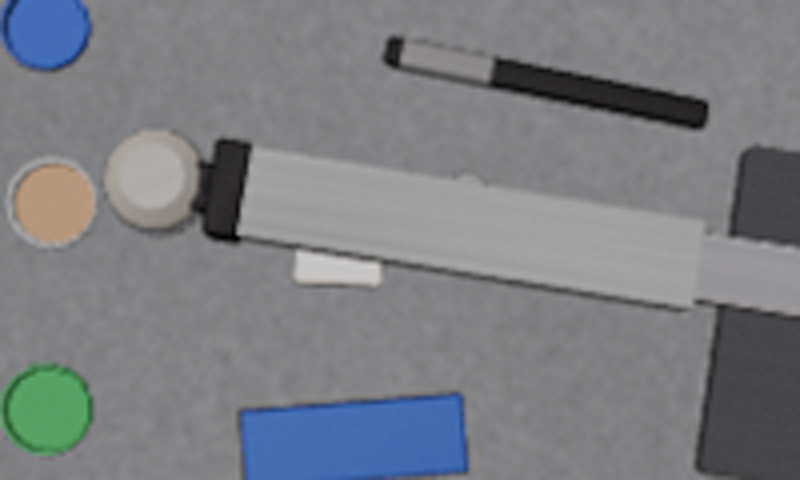

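The side crop shows the holes at crop x = 174, 306, 376 (the button), 444 and 559. The tan-bottomed clear-rimmed glass dish is confirmed; the others are green or blue. The dish lies beyond the lamp, so the lamp most likely has to go out. I'll compute positions next.

```bash
cat > m.py <<'E'
from h import *
t=ctrl.snapshot("top");s=ctrl.snapshot("side")
f=lambda p,k,o:((p[0]+.5)/k-.5+o[0],(p[1]+.5)/k-.5+o[1])
T=lambda *p:f(p,4,(230,190)); S=lambda *p:f(p,5,(230,170))
c=[onz(t,*T(*p),.174) for p in [(250,148),(706,219),(240,239),(690,306)]]
print("corners",np.round(c,4).tolist(),"len",np.linalg.norm(c[0]-c[1]),np.linalg.norm(c[2]-c[3]),"w",np.linalg.norm(c[0]-c[2]))
y=(c[0]-c[1])+(c[2]-c[3]);y/=np.linalg.norm(y);x=np.cross(y,[0,0,1])
print("yaw",np.degrees(np.arctan2(x[1],x[0])))
ctr=np.mean(c,0);ctr[2]=.16   # sleeve middle = hole y -5mm
p=ctr+x*.014
h=[onplane(s,*S(*q),p,x) for q in [(174,377),(306,322),(444,266),(559,220)]]
b=onplane(s,*S(376,292),ctr+x*.016,x)
yy=[(q-ctr)@y*1e3 for q in h];yb=(b-ctr)@y*1e3
print("holes rel button",np.round(np.array(yy)-yb,1),"z",[round(q[2],4) for q in h],"b",b,"yb",yb)
org=ctr+y*yb/1e3;print("axis point at button",org, "x",x,"y",y)
print("lamp now",org+.1*y)
def cen(im,lo,hi,near):
    m=cv2.inRange(cv2.cvtColor(im,cv2.COLOR_RGB2HSV),lo,hi);n,_,st,ce=cv2.connectedComponentsWithStats(m)
    i=1+np.argmin(np.linalg.norm(ce[1:]-near,axis=1)+1e3*(st[1:,4]<30));return ce[i]
for n,im,near in(("t",t,(243,240)),("s",s,(383,261))):
    u=cen(im["img"],(5,50,90),(20,255,255),near);d=onz(im,*u,.004);r=d-org;print("dish",n,u,d,"stand xy",r@x,r@y,"ext",r@y-.1)
E
python3 m.py
```

```text
corners [[0.5444, 0.0262, 0.174], [0.5237, -0.1183, 0.174], [0.5154, 0.0288, 0.174], [0.4962, -0.1132, 0.174]] len 0.14593382380127798 0.14330501246187863 w 0.029093766626243352
yaw -7.9249529568874815
holes rel button [-56.  -19.1  21.5  57.2] z [np.float64(0.1607), np.float64(0.1606), np.float64(0.1601), np.float64(0.1594)] b [ 0.5359545  -0.04488028  0.16297813] yb 1.4323439723448201
axis point at button [ 0.52010731 -0.04267427  0.16      ] x [ 0.99044951 -0.13787591  0.        ] y [0.13787591 0.99044951 0.        ]
lamp now [0.5338949  0.05637068 0.16      ]
dish t [242.93979933 240.26755853] [0.54230034 0.11089737 0.004     ] stand xy 0.000807244971274209 0.15516483836389003 ext 0.05516483836389002
dish s [382.48275862 260.95073892] [0.54083507 0.11227321 0.004     ] stand xy -0.0008337228531283894 0.15632551836030162 ext 0.05632551836030161
```

Call:
{"op": "send_rows", "data": {
  "plan": [
    [[-2.8,2.6,-0.6,0,0,-3.6],[-5.6,5.2,-1.2,0,0,-7.2],[-8.4,7.8,-1.8,0,0,-10.8],[-11.2,10.4,-2.4,0,0,-14.4],[-14.0,13.0,-2.4,0,0,-18.0],[-16.8,15.6,-2.4,0,0,-21.6],[-19.6,18.2,-2.4,0,0,-25.2],[-22.4,20.8,-2.4,0,0,-28.8]]
  ],
  "fingers": 1
}}

```text
clock: 0.97
tool_pos: [0.3988, -0.329, 0.2508]
orientation: [-180.0, 0.0, -126.3]
force: [1.4, 0.2, 0.2]
opening: 0.0877
gripper_force: 0.0
```

```bash
cat > g.py <<'E'
import sys
from h import *
from scipy.spatial.transform import Rotation as Ro
o=ctrl.get_obs();R=Ro.from_euler("xyz",o["orientation"],degrees=True)
tgt=np.array([.5201,-.0427,float(sys.argv[1])]);Rt=Ro.from_euler("xyz",[180,0,-97.9],degrees=True)
print(o["clock"],o["tool_pos"],o["orientation"],"F",o["force"],"op",o["opening"])
print("shift cm",R.inv().apply(tgt-o["tool_pos"])*100,"rot",(R.inv()*Rt).as_rotvec(degrees=True))
E
python3 g.py .25
```

```text
0.9667 [ 0.3987738  -0.32904048  0.25078606] [-1.79970343e+02  1.29820001e-02 -1.26345942e+02] F [1.44501716 0.16507768 0.15745243] op 0.08770544491325653
shift cm [-30.25387996   7.19801661   0.08173509] rot [-3.22677281e-02  5.35230585e-03 -2.84459443e+01]
```

Call:
{"op": "send_rows", "data": {
  "plan": [
    [[-3.8,0.9,0,0,0,-3.55],[-7.6,1.8,0,0,0,-7.1],[-11.4,2.7,0,0,0,-10.65],[-15.2,3.6,0,0,0,-14.2],[-19,4.5,0,0,0,-17.75],[-22.8,5.4,0,0,0,-21.3],[-26.6,6.3,0,0,0,-24.85],[-30.2,7.2,0,0,0,-28.4]]
  ]
}}

```text
clock: 1.63
tool_pos: [0.5208, -0.0431, 0.2509]
orientation: [-180.0, 0.0, -97.9]
force: [0.6, 0.0, 0.5]
opening: 0.0873
gripper_force: 0.0
```

Call:
{"op": "send_rows", "data": {
  "plan": [
    [[0,0,0,0,0,0],[0,0,0,0,0,0]]
  ]
}}

```text
clock: 1.8
tool_pos: [0.5208, -0.0434, 0.2503]
orientation: [180.0, -0.0, -97.9]
force: [0.2, -0.2, -0.5]
opening: 0.0876
gripper_force: 0.0
```

```bash
python3 g.py .141; python3 - <<'E'
from h import *
for n,(r,c) in {"top":((150,330),(220,460)),"side":((130,310),(200,440))}.items():
    s=ctrl.snapshot(n);a=cv2.resize(s["img"][r[0]:r[1],c[0]:c[1]],(640,480) ,interpolation=cv2.INTER_CUBIC);cv2.imwrite(f"pics/{n}1.png",a[:,:,::-1])
E
```

```text
1.8 [ 0.52083296 -0.04339103  0.25031637] [ 1.79976608e+02 -3.13213952e-03 -9.79330132e+01] F [ 0.22205711 -0.24922065 -0.5045651 ] op 0.0876120901353774
shift cm [-0.05892313  0.07766834 10.93166644] rot [ 0.02339267 -0.0031254  -0.03301386]
```

View pics/side1.png

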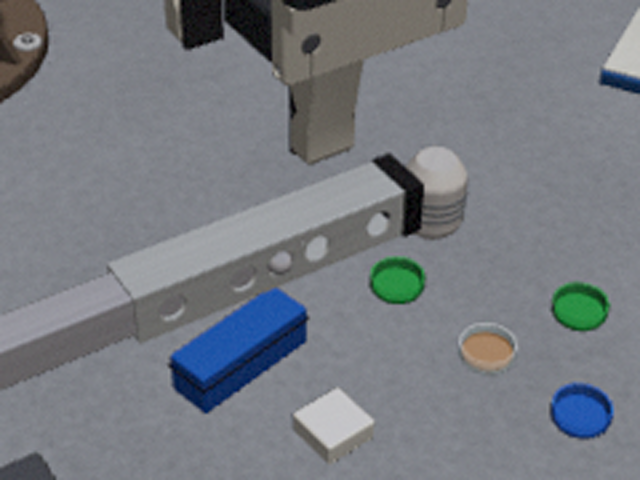

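The gripper hangs above the button, with the near finger at crop (325,115) and the boom undisturbed. Descending.

Call:
{"op": "send_rows", "data": {
  "plan": [
    [[-0.06,0.08,2,0,0,0],[-0.06,0.08,4,0,0,0],[-0.06,0.08,6,0,0,0],[-0.06,0.08,8,0,0,0],[-0.06,0.08,9.5,0,0,0],[-0.06,0.08,10.5,0,0,0],[-0.06,0.08,10.9,0,0,0],[-0.06,0.08,10.9,0,0,0]]
  ]
}}

```text
clock: 2.57
tool_pos: [0.5192, -0.0454, 0.1411]
orientation: [179.9, -0.0, -98.2]
force: [0.8, 0.5, 0.5]
opening: 0.0876
gripper_force: 0.0
```

```bash
python3 g.py .141; python3 - <<'E'
from h import *
s=ctrl.snapshot("side");a=cv2.resize(s["img"][160:280,230:390],None,fx=5,fy=5,interpolation=cv2.INTER_CUBIC);cv2.imwrite("pics/s2.png",a[:,:,::-1])
E
```

```text
2.5667 [ 0.51917526 -0.04535753  0.14109555] [ 1.79939707e+02 -2.81888077e-02 -9.81959314e+01] F [0.81752842 0.48560618 0.51590969] op 0.08762690200444749
shift cm [-0.27622599 -0.05365355  0.00936294] rot [ 0.06036534 -0.02803304 -0.29594622]
```

View pics/s2.png

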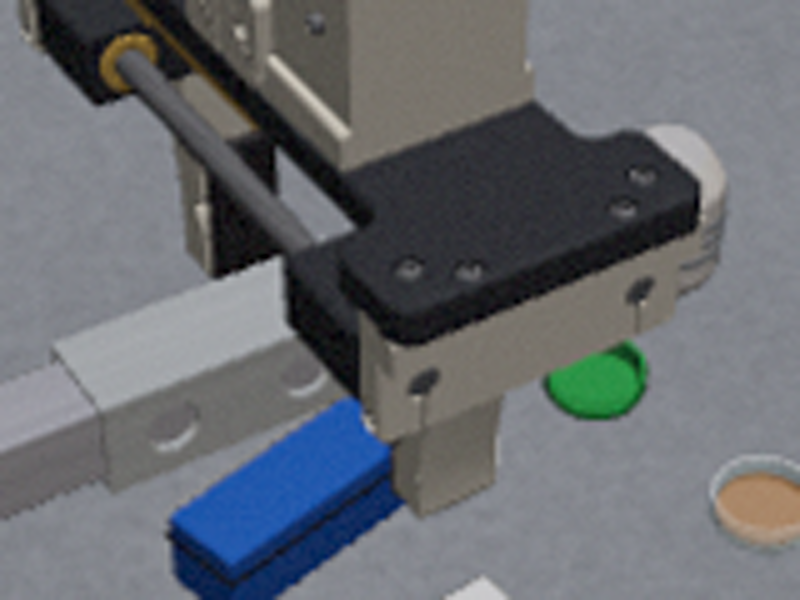

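The gripper straddles the tube at the button, with both fingers clear (near tip at (450,510)). A small y lag needs correcting.

Call:
{"op": "send_rows", "data": {
  "plan": [
    [[-0.2,0,0,0,0,-0.2],[-0.2,0,0,0,0,-0.2],[-0.2,0,0,0,0,-0.2]]
  ]
}}

```text
clock: 2.87
tool_pos: [0.5204, -0.0423, 0.1424]
orientation: [-179.9, 0.0, -97.9]
force: [-0.3, -0.4, 0.1]
opening: 0.0876
gripper_force: 0.0
```

```bash
python3 g.py .141
```

```text
2.8667 [ 0.52044628 -0.0423453   0.14240079] [-1.79919171e+02  3.03144793e-02 -9.79005508e+01] F [-0.26143478 -0.40957857  0.08913441] op 0.08763813826141145
shift cm [0.03996728 0.02962116 0.14001649] rot [-0.0808289   0.03031409 -0.00057222]
```

Call:
{"op": "send_rows", "data": {
  "plan": [
    [[0,0,0,0,0,0],[0,0,0,0,0,0],[0,0,0,0,0,0],[0,0,0,0,0,0],[0,0,0,0,0,0],[0,0,0,0,0,0],[0,0,0,0,0,0],[0,0,0,0,0,0]]
  ],
  "fingers": 0
}}

```text
clock: 3.53
tool_pos: [0.52, -0.0426, 0.1415]
orientation: [180.0, -0.0, -97.9]
force: [-0.1, 0.0, -0.2]
opening: 0.0396
gripper_force: 0.0
```

Call:
{"op": "send_rows", "data": {
  "plan": [
    [[0,0,0,0,0,0],[0,0,0,0,0,0],[0,0,0,0,0,0],[0,0,0,0,0,0],[0,0,0,0,0,0]]
  ]
}}

```text
clock: 3.95
tool_pos: [0.5202, -0.0425, 0.1417]
orientation: [-180.0, 0.0, -97.9]
force: [2.4, -0.3, 0.6]
opening: 0.0274
gripper_force: 30.0
```

Opening is 27–28 mm, so the button is flush. Start sliding outward (tool -x).

Call:
{"op": "send_rows", "data": {
  "plan": [
    [[-0.1,0,0,0,0,0],[-0.2,0,0,0,0,0],[-0.3,0,0,0,0,0],[-0.4,0,0,0,0,0],[-0.5,0,0,0,0,0],[-0.6,0,0,0,0,0],[-0.7,0,0,0,0,0],[-0.8,0,0,0,0,0]]
  ]
}}

```text
clock: 4.62
tool_pos: [0.521, -0.0365, 0.1416]
orientation: [180.0, -0.2, -97.9]
force: [3.1, -6.9, -0.7]
opening: 0.0278
gripper_force: 30.0
```

```bash
cat > e.py <<'E'
from h import *
s=ctrl.snapshot("side");o=ctrl.get_obs()
y=np.array([.1379,.9904,0]);print("F along y",o["force"]@y,"moved mm",(o["tool_pos"]-[.5202,-.0425,.16])@y*1e3,"op",o["opening"])
E
python3 e.py
```

```text
F along y -1.249858369320247 moved mm 6.842636389577755 op 0.027907937170670742
```

Call:
{"op": "send_rows", "data": {
  "plan": [
    [[-0.1,0,0,0,0,0],[-0.2,0,0,0,0,0],[-0.3,0,0,0,0,0],[-0.4,0,0,0,0,0],[-0.5,0,0,0,0,0],[-0.6,0,0,0,0,0],[-0.7,0,0,0,0,0],[-0.75,0,0,0,0,0]]
  ]
}}

```text
clock: 5.33
tool_pos: [0.5224, -0.0276, 0.1417]
orientation: [-180.0, -0.0, -97.9]
force: [3.8, -4.7, -0.9]
opening: 0.0275
gripper_force: 30.0
```

Call:
{"op": "send_rows", "data": {
  "plan": [
    [[-0.05,0,0,0,0,0],[-0.1,0,0,0,0,0],[-0.1,0,0,0,0,0]]
  ]
}}

```text
clock: 5.58
tool_pos: [0.5226, -0.0261, 0.1417]
orientation: [-180.0, 0.0, -97.9]
force: [4.2, -2.9, -0.6]
opening: 0.0279
gripper_force: 30.0
```

```bash
python3 e.py
```

```text
F along y -1.4488789305112137 moved mm 16.577576480091984 op 0.02808302131197762
```

Call:
{"op": "send_rows", "data": {
  "plan": [
    [[-0.05,0,0,0,0,0],[-0.1,0,0,0,0,0],[-0.1,0,0,0,0,0]]
  ]
}}

```text
clock: 5.88
tool_pos: [0.5228, -0.025, 0.1417]
orientation: [-180.0, 0.0, -97.9]
force: [5.0, -1.1, -1.4]
opening: 0.0277
gripper_force: 30.0
```

```bash
python3 e.py
```

```text
F along y -1.2974112130257278 moved mm 17.729912846861165 op 0.02768032847005933
```

Call:
{"op": "send_rows", "data": {
  "plan": [
    [[-0.05,0,0,0,0,0],[-0.05,0,0,0,0,0]]
  ]
}}

```text
clock: 6.1
tool_pos: [0.5228, -0.0245, 0.1417]
orientation: [-180.0, 0.0, -97.9]
force: [4.6, -1.3, -1.8]
opening: 0.0282
gripper_force: 30.0
```

```bash
python3 e.py
```

```text
F along y -0.9196694697595141 moved mm 18.251370471959156 op 0.02748571448907244
```

Call:
{"op": "send_rows", "data": {
  "plan": [
    [[-0.05,0,0,0,0,0],[-0.05,0,0,0,0,0]]
  ]
}}

```text
clock: 6.32
tool_pos: [0.5229, -0.0239, 0.1417]
orientation: [-180.0, 0.0, -97.9]
force: [5.0, -1.0, -1.6]
opening: 0.028
gripper_force: 30.0
```

```bash
python3 e.py
```

```text
F along y -0.48184821674748757 moved mm 18.77837165578187 op 0.02759968193595243
```

Call:
{"op": "send_rows", "data": {
  "plan": [
    [[-0.05,0,0,0,0,0],[-0.05,0,0,0,0,0]]
  ]
}}

```text
clock: 6.53
tool_pos: [0.523, -0.0234, 0.1417]
orientation: [-180.0, 0.0, -97.9]
force: [4.7, -1.5, -1.0]
opening: 0.0279
gripper_force: 30.0
```

```bash
python3 e.py
```

```text
F along y -0.5725797582124671 moved mm 19.271369448932465 op 0.027644718746679266
```

Call:
{"op": "send_rows", "data": {
  "plan": [
    [[-0.05,0,0,0,0,0],[-0.05,0,0,0,0,0]]
  ]
}}

```text
clock: 6.75
tool_pos: [0.5231, -0.0231, 0.1417]
orientation: [-180.0, 0.0, -97.9]
force: [5.0, -2.0, -1.1]
opening: 0.0278
gripper_force: 30.0
```

```bash
python3 e.py; python3 - <<'E'
from h import *
s=ctrl.snapshot("side");a=cv2.resize(s["img"][160:280,230:390],None,fx=5,fy=5,interpolation=cv2.INTER_CUBIC);cv2.imwrite("pics/s3.png",a[:,:,::-1])
E
```

```text
F along y -1.3437992866659323 moved mm 19.65508910712777 op 0.027771580218446962
```

View pics/s3.png

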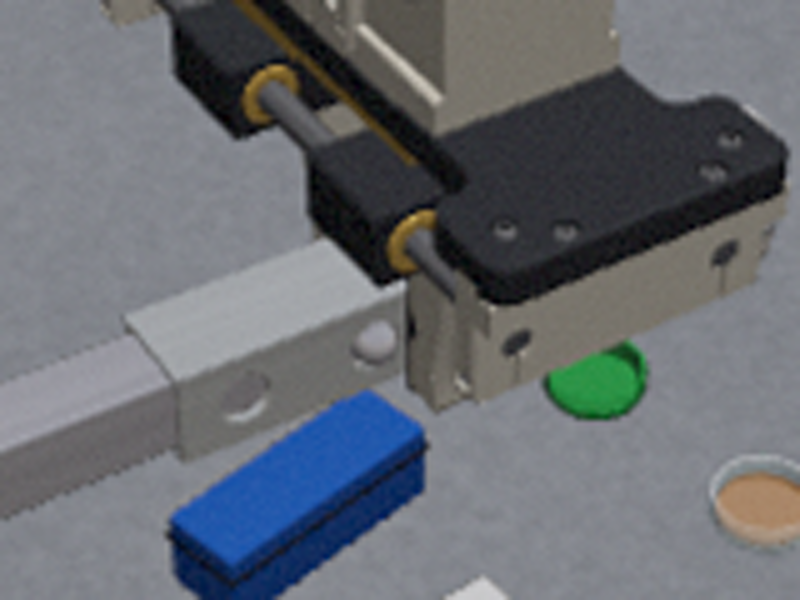

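The button has popped out in the next hole, at crop (375,342), and force is low. Release, move back over the button and press again.

Call:
{"op": "send_rows", "data": {
  "plan": [
    [[0,0,0,0,0,0],[0,0,0,0,0,0],[0,0,0,0,0,0],[0,0,0,0,0,0],[0,0,0,0,0,0],[0,0,0,0,0,0]]
  ],
  "fingers": 0.6
}}

```text
clock: 7.35
tool_pos: [0.5224, -0.0232, 0.1415]
orientation: [180.0, -0.0, -97.9]
force: [0.4, -0.6, -0.2]
opening: 0.0524
gripper_force: 0.0
```

Call:
{"op": "send_rows", "data": {
  "plan": [
    [[0.4,0,0,0,0,0],[0.8,0,0,0,0,0],[1.2,0,0,0,0,0],[1.6,0,0,0,0,0],[2.0,0,0,0,0,0],[2.0,0,0,0,0,0],[2.0,0,0,0,0,0],[2.0,0,0,0,0,0]]
  ]
}}

```text
clock: 8.02
tool_pos: [0.5199, -0.0431, 0.1416]
orientation: [-180.0, 0.0, -97.9]
force: [0.5, -0.4, 0.6]
opening: 0.0526
gripper_force: 0.0
```

```bash
python3 g.py .141;python3 e.py
```

```text
8.0167 [ 0.51990658 -0.04310458  0.1415758 ] [-1.79995402e+02  3.64946337e-03 -9.79330546e+01] F [ 0.46362103 -0.37967307  0.62816707] op 0.05260938985356724
shift cm [-0.04273674 -0.01356803  0.05758371] rot [-0.00459899  0.00364814 -0.03305472]
F along y 0.05801794113681915 moved mm -0.5192258994262869 op 0.05253356744437704
```

Call:
{"op": "send_rows", "data": {
  "plan": [
    [[0,0,0,0,0,0],[0,0,0,0,0,0],[0,0,0,0,0,0],[0,0,0,0,0,0],[0,0,0,0,0,0],[0,0,0,0,0,0],[0,0,0,0,0,0],[0,0,0,0,0,0]]
  ],
  "fingers": 0
}}

```text
clock: 8.73
tool_pos: [0.5201, -0.0429, 0.1417]
orientation: [-180.0, 0.0, -97.9]
force: [0.5, 0.7, 0.7]
opening: 0.0278
gripper_force: 30.0
```

Call:
{"op": "send_rows", "data": {
  "plan": [
    [[-0.1,0,0,0,0,0],[-0.2,0,0,0,0,0],[-0.3,0,0,0,0,0],[-0.4,0,0,0,0,0],[-0.5,0,0,0,0,0],[-0.6,0,0,0,0,0],[-0.7,0,0,0,0,0],[-0.8,0,0,0,0,0]]
  ]
}}

```text
clock: 9.4
tool_pos: [0.5208, -0.0375, 0.1417]
orientation: [180.0, -0.2, -97.9]
force: [5.1, -18.8, -2.6]
opening: 0.0277
gripper_force: 30.0
```

```bash
python3 e.py
```

```text
F along y -8.361479068538042 moved mm 5.366454745475323 op 0.02764817219198948
```

Higher force, but within the expected first 5 mm. I'll hold briefly and check.

Call:
{"op": "send_rows", "data": {
  "plan": [
    [[0,0,0,0,0,0],[0,0,0,0,0,0]]
  ]
}}

```text
clock: 9.62
tool_pos: [0.521, -0.0365, 0.1417]
orientation: [-180.0, -0.1, -97.9]
force: [3.2, -7.6, -0.8]
opening: 0.0279
gripper_force: 30.0
```

```bash
python3 e.py
```

```text
F along y -6.828995052790291 moved mm 6.122153951130408 op 0.02760012181360479
```

Call:
{"op": "send_rows", "data": {
  "plan": [
    [[-0.15,0,0,0,0,0],[-0.3,0,0,0,0,0],[-0.45,0,0,0,0,0],[-0.6,0,0,0,0,0],[-0.75,0,0,0,0,0],[-0.9,0,0,0,0,0],[-1.05,0,0,0,0,0],[-1.2,0,0,0,0,0]]
  ]
}}

```text
clock: 10.33
tool_pos: [0.5229, -0.0241, 0.1417]
orientation: [-180.0, -0.1, -97.9]
force: [3.5, -6.7, -1.2]
opening: 0.0279
gripper_force: 30.0
```

Call:
{"op": "send_rows", "data": {
  "plan": [
    [[-0.15,0,0,0,0,0],[-0.3,0,0,0,0,0],[-0.45,0,0,0,0,0],[-0.6,0,0,0,0,0],[-0.75,0,0,0,0,0],[-0.9,0,0,0,0,0],[-1.05,0,0,0,0,0],[-1.2,0,0,0,0,0]]
  ]
}}

```text
clock: 11.0
tool_pos: [0.5247, -0.012, 0.1417]
orientation: [-180.0, -0.1, -97.9]
force: [3.8, -4.0, -1.0]
opening: 0.0282
gripper_force: 30.0
```

```bash
python3 e.py
```

```text
F along y -0.8563842118094931 moved mm 31.27420178064775 op 0.027531972626594008
```

Call:
{"op": "send_rows", "data": {
  "plan": [
    [[-0.06,0,0,0,0,0],[-0.12,0,0,0,0,0],[-0.18,0,0,0,0,0],[-0.24,0,0,0,0,0],[-0.28,0,0,0,0,0],[-0.28,0,0,0,0,0]]
  ]
}}

```text
clock: 11.55
tool_pos: [0.5253, -0.0083, 0.1417]
orientation: [-179.9, 0.0, -97.9]
force: [5.6, -1.7, -1.8]
opening: 0.0279
gripper_force: 30.0
```

Call:
{"op": "send_rows", "data": {
  "plan": [
    [[-0.05,0,0,0,0,0],[-0.05,0,0,0,0,0]]
  ]
}}

```text
clock: 11.72
tool_pos: [0.5253, -0.0079, 0.1417]
orientation: [-179.9, 0.0, -97.9]
force: [4.6, -1.6, -1.7]
opening: 0.0278
gripper_force: 30.0
```

```bash
python3 e.py
```

```text
F along y -1.14786616546209 moved mm 34.973936897336955 op 0.02754784480847905
```

Call:
{"op": "send_rows", "data": {
  "plan": [
    [[-0.05,0,0,0,0,0],[-0.05,0,0,0,0,0]]
  ]
}}

```text
clock: 11.93
tool_pos: [0.5254, -0.0075, 0.1417]
orientation: [-179.9, 0.0, -97.9]
force: [4.2, -1.2, -2.3]
opening: 0.0282
gripper_force: 30.0
```

```bash
python3 e.py
```

```text
F along y -1.0742088359639443 moved mm 35.37442539748464 op 0.02794551589740512
```

```bash
cat >> e.py <<'E'
print(cv2.cvtColor(s["img"],cv2.COLOR_RGB2GRAY)[224:233,299:312].astype(int).tolist())
E
python3 e.py
```

```text
F along y -1.3136738340568583 moved mm 35.36361238664021 op 0.02753235970892314
[[103, 103, 104, 106, 107, 102, 124, 111, 115, 109, 109, 108, 106], [105, 107, 104, 121, 144, 144, 151, 150, 153, 125, 107, 105, 107], [107, 107, 118, 143, 153, 153, 153, 158, 159, 148, 114, 104, 106], [110, 104, 128, 150, 153, 152, 152, 156, 158, 151, 105, 103, 105], [106, 96, 120, 142, 149, 150, 150, 153, 155, 144, 106, 102, 108], [94, 82, 104, 124, 137, 141, 146, 142, 141, 126, 101, 107, 108], [101, 82, 81, 101, 118, 125, 129, 127, 120, 98, 100, 108, 109], [106, 94, 78, 82, 91, 100, 102, 103, 84, 87, 106, 111, 110], [113, 130, 129, 100, 73, 75, 76, 81, 95, 101, 109, 107, 105]]
```

Call:
{"op": "send_rows", "data": {
  "plan": [
    [[-0.05,0,0,0,0,0],[-0.05,0,0,0,0,0]]
  ]
}}

```text
clock: 12.2
tool_pos: [0.5254, -0.0071, 0.1417]
orientation: [-179.9, 0.0, -97.9]
force: [5.5, -2.8, -2.2]
opening: 0.0283
gripper_force: 30.0
```

```bash
python3 e.py
```

```text
F along y -1.9745626845822843 moved mm 35.839405916015394 op 0.027627728705308916
[[105, 105, 103, 106, 104, 120, 127, 124, 111, 107, 110, 106, 107], [107, 105, 105, 113, 144, 148, 150, 151, 149, 125, 110, 107, 107], [109, 108, 116, 143, 152, 152, 151, 157, 159, 149, 115, 105, 107], [109, 109, 127, 150, 153, 151, 152, 154, 156, 151, 100, 103, 108], [110, 99, 115, 138, 148, 148, 152, 151, 155, 146, 105, 105, 107], [109, 88, 102, 123, 139, 144, 146, 143, 140, 126, 99, 106, 106], [105, 82, 83, 103, 116, 125, 127, 125, 118, 101, 103, 108, 108], [106, 95, 79, 80, 90, 100, 103, 98, 84, 90, 105, 106, 107], [107, 124, 127, 97, 77, 75, 75, 82, 99, 103, 110, 108, 109]]
```

The button is visible and out. Release.

Call:
{"op": "send_rows", "data": {
  "plan": [
    [[0,0,0,0,0,0],[0,0,0,0,0,0],[0,0,0,0,0,0],[0,0,0,0,0,0],[0,0,0,0,0,0],[0,0,0,0,0,0],[0,0,0,0,0,0]]
  ],
  "fingers": 0.8
}}

```text
clock: 12.83
tool_pos: [0.5248, -0.007, 0.1415]
orientation: [180.0, -0.0, -97.9]
force: [1.3, 0.1, 0.3]
opening: 0.0676
gripper_force: 0.0
```

Call:
{"op": "send_rows", "data": {
  "plan": [
    [[0,0,-1.5,0,0,0],[0,0,-3,0,0,0],[0,0,-5,0,0,0],[0,0,-7,0,0,0],[0,0,-9,0,0,0],[0,0,-11,0,0,0],[0,0,-13,0,0,0],[0,0,-13,0,0,0]]
  ]
}}

```text
clock: 13.5
tool_pos: [0.5267, -0.007, 0.2759]
orientation: [-179.6, 0.1, -97.9]
force: [1.1, -0.9, -0.5]
opening: 0.0704
gripper_force: 0.0
```

Call:
{"op": "send_rows", "data": {
  "plan": [
    [[0,3,0,0,0,0],[0,6,0,0,0,0],[0,9,0,0,0,0],[0,9,0,0,0,0]]
  ]
}}

```text
clock: 13.83
tool_pos: [0.4316, 0.005, 0.2716]
orientation: [180.0, 0.1, -97.9]
force: [-0.3, 0.6, -0.8]
opening: 0.07
gripper_force: 0.0
```

```bash
python3 - <<'E'
from h import *
t=ctrl.snapshot("top");s=ctrl.snapshot("side");print(ctrl.get_obs()["clock"])
a=cv2.resize(s["img"][160:280,230:390],None,fx=5,fy=5,interpolation=cv2.INTER_CUBIC);cv2.imwrite("pics/s4.png",a[:,:,::-1])
cv2.imwrite("pics/s5.png",s["img"][:,:,::-1])
E
```

```text
13.9333
```

View pics/s4.png

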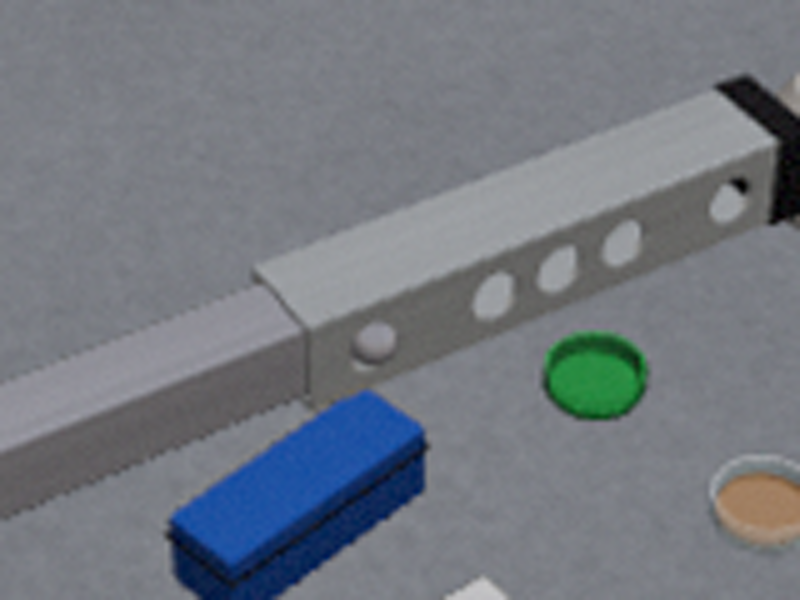

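View pics/s5.png

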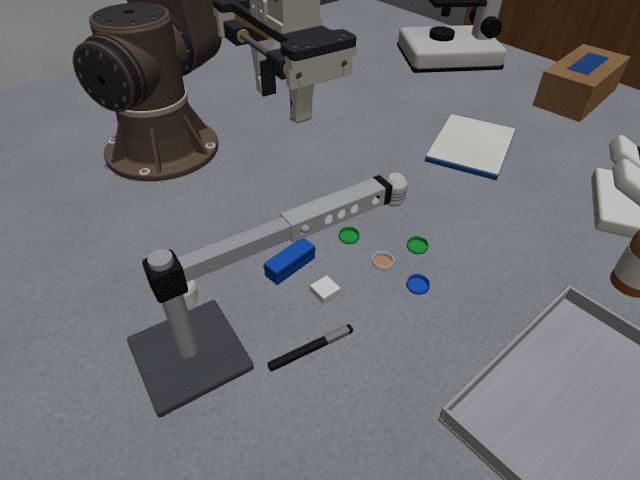

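The button stands proud in the last hole, at crop (375,342). The lamp is at the farthest-out setting, over the tan dish at (383,261). Nothing else has moved and the robot is clear.

```bash
python3 -c "
from plant import ctrl
print(ctrl.close_job())"
```

```text
the job is handed in; nothing more can be done
None
```

The boom is locked at its farthest-out setting with the button popped out and the lamp over the glass dish; the job was handed in at about 14 s with nothing else on the bench moved.

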